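# Pin the stone clamp and lock it with its R-clip

### The arm

A 7-joint arm with a two-finger parallel gripper is mounted at the origin on the work surface. World frame = base frame: x ahead of the robot, y to its left, z up, the work surface at z = 0. Lengths are in mm, angles in rad, forces in N, time in s.
With the tool pointing down it reaches from about 425 to 875 mm from the base axis. Payload 4.7 kg.
Tool frame: the origin (TCP) lies where the fingers leave the gripper's body, on its centre line; the fingertips stand 73 mm ahead of it and the grasp point (between the pads) lies 54 mm ahead of it; z points along the fingers, y is the line along which they close (so a half turn about z gives the same grasp; the last joint's range is limited). The gripper opens to 85 mm and grips with 20 to 120 N. Pads are 22 mm wide; open, the fingers measure 114 mm over their backs; the gripper's body (76 mm by 85 mm) begins 54 mm behind the grasp point. The pads swing forward as they close: fully open they stand 13 mm farther back than shut.
Start: joints at [-1.299, 0.321, -0.07, 1.45, 0.023, 1.371, -0.057], TCP at [165.742, 628.528, 303.949] pointing down, gripper open.
Joint ranges: [-2.86, 2.86], [-0.3, 2.09], [-1.38, 1.24], [0.06, 2.45], [-1.56, 4.7], [0.09, 2.05], [-2.69, 2.69]. Speed limits (rad/s): [2.57, 2.57, 3.14, 3.14, 3.14, 3.14, 3.14].

### API

Orientations are given as [roll, pitch, yaw] about the fixed x, y, z axes, in that order (R = Rz(yaw) Ry(pitch) Rx(roll)).
In Python, from rig import state, camera, camera_params, close_job gives the robot as it stands.
- The arm moves only by the tool jog_arm, never from a script. Its argument "deltas" is a list of rows, each a list of 3 entries, a list of its own where there are three numbers: the shift along the tool's x, y, z in m, then the turn, a rotation vector about the tool's x, y, z in rad, then the opening, from 0 (shut) to 1 (fully open). In form: [[[tx, ty, tz], [rx, ry, rz], jaw], ...]. A call has 1 to 20 rows; each row is the pose to reach, as a shift and turn from the pose commanded when the call began, along the tool's axes at that moment; what a row does not reach only later rows make up. A row lasts 1/10 s, in which the tool goes at most 50 mm and 8.59 degrees, less where a joint would pass 70% of its speed; a pose out of reach is approached as far as the arm can. A call with a gripper value outside its range is refused whole. The fingers move at their own pace and stop on an object; "newtons" is the grip in N (left out, the last holds). Time passes only in rows, so rows that repeat a pose let the fingers close. It gives the time, the measured TCP pose, the force, the opening and the grip force at its end, in the units of the state.
- state(): the state, without advancing time (a new reading comes with each control period).
- camera(name): name is "scene" or "top"; returns (picture, depth): 400x640x3 uint8, blue, green, red; 400x640 float32, mm along the optical axis (not along the pixel's ray), 0 where there is no reading.
- camera_params(name): a dict with "intrinsics" (3x3 intrinsics, pixels), "D" ([k1, k2, p1, p2, k3] as OpenCV has them; the pictures are not rectified), "rvec" (rotation vector, rad) and "tvec" (3), from world to camera coordinates, as OpenCV has them. Camera axes: x right, y down, z forward; pixel columns grow to the right and rows downward; lengths in mm; the calibration is good to about 2 mm. A picture is of the moment at which its call begins. camera_params takes no time and is no camera call.
- close_job(): hands the job in; it is judged then, once.
The state is a dict: "time": time; "joints": joint angles; "qvel": joint speeds; "effort": joint torques, N m; "position": TCP position; "ee_rot": TCP orientation; "force": force on the tool from outside, world axes, zero at the start; "torque": the same for the moment, N m; "grip_width": opening from 0.0 (shut) to 1.0 (fully open); "gripper_force": force on a finger pad.
Only numpy, scipy, OpenCV 4.12 (cv2) and the standard library are available. Lean on these libraries where they do the work, as an engineer would, in place of code of your own. Each camera call takes 0.05 s, during which the arm holds its last target. There are 200 camera calls.

### The job

Lock the jaw of the stone clamp: push its orange-headed pin fully home so that the cross-hole comes out beyond the far boss, then take the red-gripped R-clip from the rack and push its straight leg down through that cross-hole until its bent leg has ridden over the pin and closed round it. Let go of the clip, and leave the blue and yellow pins hanging in the rack.

Things in the scene. Friction and masses are not known exactly. Their poses are not given: they have to be found in the camera images.
- pin (a joint): Slide of the clamp's steel pin, 0 (drawn out) to 0.060 m (home, hard stop: the underside of the orange head then stands about flush with the near boss). Starts between 0 and 0.030. About 4 N of friction; it stays where it is left. The pin cannot turn; its cross-hole always stands vertical.
- pin_hole (a point): Centre of the pin's vertical cross-hole, on the pin's axis, 85 mm above the table; moves with the pin. Axes: y along the pin, the way it is pushed home (from orange head to hole end); z up along the hole. The pin is level, 22 mm thick, and ends 13.5 mm beyond the hole. The hole is 7 mm square, right through, its mouth bevelled (13 mm wide along the pin), 11 mm above the axis.
- pin_head (a point): Centre of the outer, flat face of the orange pin head: a disc 40 mm in diameter, 14 mm thick, on the pin's axis 120 mm behind the cross-hole and 85 mm above the table. Same axes as pin_hole: push it towards +y. Nothing stands close around it or within 60 mm behind it.
- clip_grip (a point): Centre of the R-clip's red grip, a block 36 mm (x) by 14 mm (y, the way to grip it) by 44 mm (z, up) that stands on the rack plate, legs hanging through a slot. Clip's own axes: x from the straight leg to the bent leg, z up, away from the leg tips. The straight leg is 9 mm to the -x side of this centre, parallel to z. The clip works either way round. Wire 5 mm; weight about 80 g.
- clip_seat (a point): The point of the straight leg's axis that lies at the cross-hole's centre (pin_hole) when the clip is fully on; 50 mm below clip_grip and 9 mm to its -x side. Clip's own axes. When fully on, the clip's neck rests on the pin and its plane is square to the pin. Pushing it over the pin takes about 5 N; past half-way it snaps down by itself.
- clip_tip (a point): Rounded lower end of the straight leg, 36.5 mm below clip_seat.
- clip_spring (a joint): Spring opening of the clip's bent leg (rad): 0 relaxed, about 0.1 while it rides over the pin, back to about 0 once it has closed below it.
- rclip: The R-clip (its origin is at the middle of the red grip's underside).
- rack: Fixed aluminium clip rack, 200 mm (x) by 56 mm (y) by 110 mm (z) high; origin at the middle of its foot. Its top plate has three slots (31 by 8 mm) in a row along x, 62 mm apart, holding the red R-clip and the blue and yellow pins in any order; all three grips stand in line, with 26 mm between them.
- spare_blue: Two-legged pin with a blue grip of the same size, hanging in the rack: leave it. Origin at the middle of its grip's underside.
- spare_yellow: Two-legged pin with a yellow grip of the same size, hanging in the rack: leave it. Origin at the middle of its grip's underside.
- clamp: Fixed stone clamp: green beam along its x (-158 to +130 mm), lifting eye 152 mm high at x -90 mm, yellow sleeve jaw in the middle, 109 mm high (24 mm above the pin's axis), 64 mm wide, steel bosses 36 mm thick reaching y -45 to +45 mm; the pin runs along y. With it home the cross-hole is at y = +61 mm, 16 mm clear of the boss. Origin on the table, mid beam, under the pin.
Not all that is in view belongs to the job. Of the things that look like the rclip, the largest one is meant.

How it is judged:
By the outcome, as a careful person would: the job done as asked, in the order asked, and still so for the second after the job is handed in, with the robot touching nothing.
It also fails if it takes over 58 s, if anything falls off the work surface, if the arm or the gripper's body presses on something with over 40 N, if the wrist force passes 120 N, or if a joint passes its speed limit or range.

## Working session

There is one attempt and no reset: what is moved stays moved. The work goes in short steps, Python scripts to look and compute and a tool call to move; the robot and the scene stay as the last step left them, time stands still between calls to the robot, and variables do not carry over. Pictures are saved under pics/ and viewed, at most 12 in all, crops included, and the job is handed in when it is done.

Besides the shell and the picture viewer there is one more tool, called as a command line: name --argument value ..., lists and objects as JSON in quotes. jog_arm: Moves the arm, as the interface text tells. Its arguments: {"type":"object","properties":{"deltas":{"type":"array"},"newtons":{"type":"number"}},"required":["deltas"]}

```bash
mkdir -p pics; ls
python3 - <<'E'
from rig import state,camera,camera_params
import cv2,numpy as np
print(state())
for n in("scene","top"):
    p,d=camera(n); cv2.imwrite(f"pics/{n}0.png",p); np.save(f"{n}0.npy",d); print(n,camera_params(n))
E
```

```text
pics
{'time': 0.0, 'joints': array([-1.29887699,  0.32181567, -0.0700762 ,  1.45167755,  0.02261012,
        1.37076405, -0.05687749]), 'qvel': array([-0.00054691,  0.00024053,  0.00114074, -0.00161233, -0.0016411 ,
        0.00049673, -0.0002683 ]), 'effort': array([ 8.62351972e-04, -4.93580854e+01, -3.81737659e-01, -3.14333153e+01,
        1.30078685e-02,  1.16694689e-02, -2.11177115e-05]), 'position': array([165.68044101, 628.12579256, 302.82676562]), 'ee_rot': array([-3.13971805e+00,  1.09422931e-04,  2.88382048e+00]), 'force': array([-0.46815841, -0.10744951,  0.11782305]), 'torque': array([-0.05087159,  0.01959225,  0.01404651]), 'gripper_force': 0.0, 'grip_width': 1.0030520247542964}
scene {'intrinsics': array([[447.27290603,   0.        , 313.78684524],
       [  0.        , 447.27290603, 202.22377193],
       [  0.        ,   0.        ,   1.        ]]), 'D': array([0.02708895, 0.        , 0.        , 0.        , 0.        ]), 'rvec': array([ 2.33723131,  1.13308425, -0.3309881 ]), 'tvec': array([-214.7918785 , -380.79855608, 1201.13716003])}
top {'intrinsics': array([[429.42083025,   0.        , 319.83844655],
       [  0.        , 429.42083025, 205.22656486],
       [  0.        ,   0.        ,   1.        ]]), 'D': array([-0.09872086,  0.        ,  0.        ,  0.        ,  0.        ]), 'rvec': array([ 2.01644454, -2.20455945,  0.22713137]), 'tvec': array([-109.96585894,  557.9348894 , 1016.99769451])}
```

View pics/scene0.png

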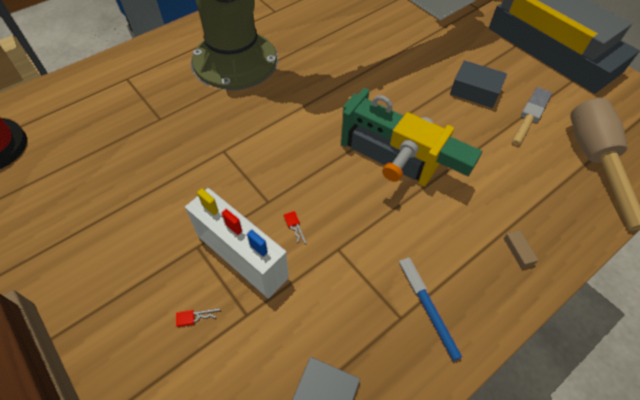

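View pics/top0.png

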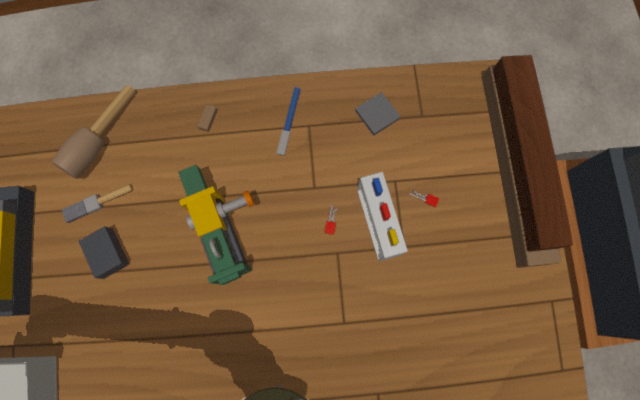

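Scene: the red clip in the rack is at (232,221), with yellow at (207,200) and blue at (258,242). The orange pin head is at (392,172), its tail is near (427,122), and the clamp's far end is at (480,158). Top: red (385,212), blue (378,187), yellow (393,237), orange head (250,199), far pin end (190,223).

What could be taken for the clip:
- the red grip in the rack: scene (232,221)
- loose small clip: scene (292,220)
- loose small clip: scene (186,318)

I choose the one standing in the rack. It is the largest and it is between yellow and blue.

```bash
cat > h.py <<'E'
import cv2,numpy as np
from rig import state,camera,camera_params
P={n:camera_params(n) for n in("scene","top")}
RT={n:(cv2.Rodrigues(P[n]["rvec"])[0],P[n]["tvec"]) for n in P}
def ray(n,uv):
    q=cv2.undistortPoints(np.float64(uv).reshape(-1,1,2),P[n]["intrinsics"],P[n]["D"])[:,0]
    R,t=RT[n]; return -R.T@t, np.c_[q,np.ones(len(q))]@R
def plane(n,uv,z):
    c,d=ray(n,uv); return c+d*((z-c[2])/d[:,2])[:,None]
def cloud(n,mask,dep):
    v,u=np.nonzero(mask&(dep>0)); c,d=ray(n,np.c_[u,v]); return c+d*dep[v,u][:,None]
def two(a,b):
    (c1,d1),(c2,d2)=ray("scene",a),ray("top",b); d1,d2=d1[0],d2[0]
    s=np.linalg.lstsq(np.c_[d1,-d2],c2-c1,rcond=None)[0]; p,q=c1+s[0]*d1,c2+s[1]*d2
    return (p+q)/2,np.linalg.norm(p-q)
def proj(n,X): return cv2.projectPoints(np.float64(X).reshape(-1,3),P[n]["rvec"],P[n]["tvec"],P[n]["intrinsics"],P[n]["D"])[0][:,0]
H={"red":[(0,4),(176,180)],"orange":[(7,14)],"yellow":[(21,30)],"blue":[(105,120)]}
def mask(img,c):
    h=cv2.cvtColor(img,cv2.COLOR_BGR2HSV); m=np.zeros(img.shape[:2],np.uint8)
    for a,b in H[c]: m|=cv2.inRange(h,(a,190,60),(b,255,255))
    return m
E
python3 - <<'E'
from h import *
np.set_printoptions(precision=1,suppress=True)
for n in P:
    img=cv2.imread(f"pics/{n}0.png"); d=np.load(f"{n}0.npy")
    for c in H:
        k,l,s,ce=cv2.connectedComponentsWithStats(mask(img,c))
        for i in range(1,k):
            if s[i,4]>25 and s[i,4]<3000:
                X=cloud(n,l==i,d)
                if len(X): print(n,c,s[i],ce[i],"med",np.median(X,0),"lo",np.percentile(X,3,0),"hi",np.percentile(X,97,0))
img=cv2.imread("pics/scene0.png")
a=cv2.resize(img[170:300,170:330],None,fx=3.6,fy=3.6,interpolation=2)
img=cv2.imread("pics/top0.png")
b=cv2.resize(img[160:270,350:450],None,fx=2.2,fy=2.2,interpolation=2)
a[-b.shape[0]:,:b.shape[1]]=b
cv2.imwrite("pics/crop1.png",a); print(a.shape)
E
```

```text
scene red [  0 119  11  32 244] [  3.9 134.7] med [ -47.4 -554.7   40.4] lo [ -75.4 -575.4   22.9] hi [ -30.3 -543.7   64.8]
scene red [222 210  19  24 238] [231.6 221.4] med [ 509.1 -306.9  150.6] lo [ 490.1 -312.7  123.3] hi [ 519.8 -299.3  155.6]
scene red [285 212  14  14 129] [291.2 218.7] med [ 497.9 -179.7   10.1] lo [ 484.4 -190.9    6.9] hi [ 510.6 -168.1   12.7]
scene red [177 311  17  16 225] [184.9 318.2] med [ 547.5 -453.1   10.2] lo [ 533.6 -467.4    7.1] hi [ 560.  -439.3   12.9]
scene yellow [ 510    0   86   54 2033] [552.8  23.6] med [493.9 641.4 102.3] lo [384.6 637.1  73.7] hi [585.4 655.7 123.6]
scene yellow [ 390  112   64   75 1992] [422.2 141. ] med [564.6 109.5 108.3] lo [499.4  81.6  13.8] hi [605.8 172.  111.4]
scene yellow [197 188  20  26 255] [207.  200.7] med [ 447.6 -317.8  150.1] lo [ 425.2 -323.9  118.6] hi [ 458.7 -309.8  155.3]
scene blue [158   0  38  22 309] [175.7   8. ] med [-1025.4   247.6  -490.8] lo [-1034.9   185.8  -530.6] hi [-1015.1   344.6  -431.1]
scene blue [248 231  18  24 241] [257.1 242.6] med [ 569.5 -296.5  151.2] lo [ 551.8 -301.9  123.6] hi [ 580.6 -288.7  155.3]
top red [425 194  13  13 101] [431.5 200. ] med [ 544.  -455.    10.6] lo [ 530.  -468.9    6.9] hi [ 557.7 -440.3   15.1]
top red [381 204   9  15  85] [384.9 211.2] med [ 498.6 -303.7  153.8] lo [ 483.9 -311.   144.2] hi [ 514.2 -298.2  157.4]
top red [325 222  11  12 102] [330.1 227.4] med [ 495.6 -181.1   10.2] lo [ 480.7 -192.3    7.5] hi [ 509.6 -169.6   13.4]
top yellow [ 179  186   47   51 1289] [203.7 210.3] med [550.4 119.4 108.5] lo [496.5  83.3  69. ] hi [598.5 170.  112.2]
top yellow [   0  211   15   89 1163] [  6.2 253.4] med [488.2 638.9  97.2] lo [379.1 636.2  72.9] hi [584.7 642.3 120.1]
top yellow [389 230   9  15  96] [392.9 236.9] med [ 438.4 -315.1  153. ] lo [ 424.1 -322.8  140.3] hi [ 454.1 -308.8  156.4]
(468, 576, 3)
```

View pics/crop1.png

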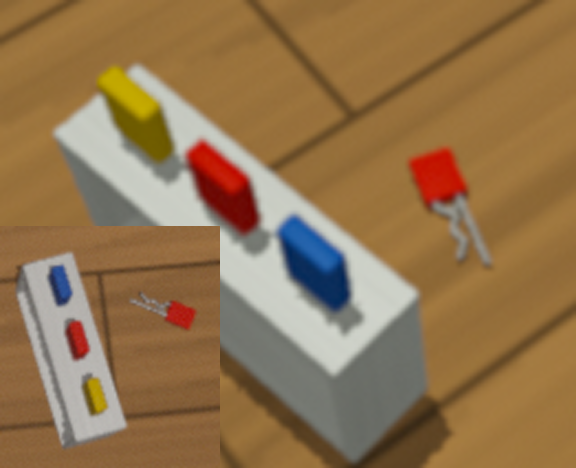

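The crop confirms it. The red grip stands in the rack's middle slot at crop (222,188), and the loose one beside it at (440,180) is visibly smaller.

Run:
```python
from h import *
np.set_printoptions(precision=1,suppress=True)
img={n:cv2.imread(f"pics/{n}0.png") for n in P}; D={n:np.load(f"{n}0.npy") for n in P}
for n,(u,v) in dict(scene=(392,172),top=(250,199)).items():
    print(n,cv2.cvtColor(img[n][v-2:v+3,u-2:u+3],cv2.COLOR_BGR2HSV)[2])
    h=cv2.cvtColor(img[n],cv2.COLOR_BGR2HSV); m=cv2.inRange(h,(5,200,100),(17,255,255)); z=np.zeros_like(m); z[v-14:v+15,u-14:u+15]=1
    k,l,s,ce=cv2.connectedComponentsWithStats(m*z); i=1+s[1:,4].argmax(); X=cloud(n,l==i,D[n]); print("orange",s[i],ce[i],np.median(X,0),np.percentile(X,3,0),np.percentile(X,97,0))
    # whole clamp pin : boxes of clouds near y-range
for n in P:
    for c in("red","yellow","blue"):
        H["blue"]=[(100,125)]
        X=cloud(n,mask(img[n],c)>0,D[n]); X=X[(abs(X[:,2]-154)<6)&(X[:,1]<-200)]
        if len(X): print(n,c,len(X),cv2.minAreaRect(np.float32(X[:,:2])),X[:,:2].mean(0),X[:,2].mean())
    X=cloud(n,mask(img[n],"yellow")>0,D[n]); X=X[(abs(X[:,2]-109)<4)&(abs(X[:,1])<250)]
    print(n,"jaw",len(X),cv2.minAreaRect(np.float32(X[:,:2])),X[:,2].mean())
    R=cloud(n,np.ones(D[n].shape,bool),D[n])
    q=R[(abs(R[:,2]-110)<5)&(R[:,1]<-220)&(R[:,1]>-420)&(R[:,0]>350)&(R[:,0]<680)]
    print(n,"rack",len(q),cv2.minAreaRect(np.float32(q[:,:2])))
```

```text
scene [[ 15 255 115]
 [ 15 255 115]
 [ 15 255 115]
 [ 15 255 114]
 [ 15 255 116]]
orange [382 163  20  19 269] [391.6 172.1] [576.5  12.5  93.9] [557.    5.7  69.6] [591.5  27.1 105.7]
top [[ 15 229 187]
 [ 16 241 186]
 [ 16 246 175]
 [ 14 226 142]
 [ 11 183  99]]
orange [243 191  11  16  89] [248.3 198.3] [570.1  12.4 101.8] [554.6   4.3   3.4] [588.5  22.8 106.3]
scene red 134 ((504.31939697265625, -306.16741943359375), (32.19980239868164, 12.254891395568848), 9.359230041503906) [ 505.  -306.1] 153.10315498224688
scene yellow 138 ((441.3276062011719, -316.0706787109375), (36.379268646240234, 13.752692222595215), 9.711189270019531) [ 442.4 -317. ] 153.18168545899454
scene blue 140 ((564.7158203125, -294.96160888671875), (31.973892211914062, 11.767945289611816), 9.902473449707031) [ 565.8 -295.3] 153.0585502653546
scene jaw 1299 ((545.2803955078125, 124.467529296875), (103.90322875976562, 93.16441345214844), 18.294994354248047) 109.16101254641197
scene rack 2281 ((501.40203857421875, -304.85009765625), (201.28591918945312, 57.050270080566406), 10.395759582519531)
top red 78 ((499.009
[... 526 characters left out ...]
 File "h.py", line 6, in ray
    q=cv2.undistortPoints(np.float64(uv).reshape(-1,1,2),P[n]["intrinsics"],P[n]["D"])[:,0]
      ~~~~~~~~~~~~~~~~~~~^^^^^^^^^^^^^^^^^^^^^^^^^^^^^^^^^^^^^^^^^^^^^^^^^^^^^^^^^^^^^
cv2.error: OpenCV(4.12.0) /io/opencv/modules/calib3d/src/undistort.dispatch.cpp:347: error: (-215:Assertion failed) CV_IS_MAT(_src) && CV_IS_MAT(_dst) && (_src->rows == 1 || _src->cols == 1) && (_dst->rows == 1 || _dst->cols == 1) && _src->cols + _src->rows - 1 == _dst->rows + _dst->cols - 1 && (CV_MAT_TYPE(_src->type) == CV_32FC2 || CV_MAT_TYPE(_src->type) == CV_64FC2) && (CV_MAT_TYPE(_dst->type) == CV_32FC2 || CV_MAT_TYPE(_dst->type) == CV_64FC2) in function 'cvUndistortPointsInternal'
```

Run:
```python
from h import *
np.set_printoptions(precision=1,suppress=True)
img={n:cv2.imread(f"pics/{n}0.png") for n in P}; D={n:np.load(f"{n}0.npy") for n in P}
for n in P:
    X=cloud(n,mask(img[n],"yellow")>0,D[n]); X=X[(abs(X[:,2]-109)<3)&(abs(X[:,1])<250)]
    print(n,"jaw",len(X),cv2.minAreaRect(np.float32(X[:,:2])),X.mean(0))
    h=cv2.cvtColor(img[n],cv2.COLOR_BGR2HSV); g=cv2.inRange(h,(55,100,30),(95,255,255))>0
    X=cloud(n,g,D[n]); X=X[(X[:,2]>40)&(X[:,0]>300)&(X[:,0]<750)&(abs(X[:,1]-110)<170)]
    c,v=X[:,:2].mean(0),np.linalg.svd(X[:,:2]-X[:,:2].mean(0),full_matrices=False)[2][0]
    print(n,"beam",len(X),c,v,X[:,2].max(),cv2.minAreaRect(np.float32(X[:,:2])))
    # grey metal points around pin height on head side
    s=(h[...,1]<60); A=cloud(n,s,D[n]); A=A[(A[:,2]>75)&(A[:,2]<115)&(A[:,0]>450)&(A[:,0]<650)&(A[:,1]>-20)&(A[:,1]<230)]
    for lo in range(0,220,12):
        q=A[(A[:,1]>lo)&(A[:,1]<=lo+12)]
        if len(q)>3: print(lo+6,len(q),q.mean(0),q.max(0))
    m=cv2.inRange(h,(5,200,60),(17,255,255))>0; O=cloud(n,m,D[n]); O=O[(O[:,2]>60)&(O[:,2]<112)&(abs(O[:,0]-575)<40)&(abs(O[:,1]-15)<35)]
    print("head",len(O),O.min(0),O.max(0),O.mean(0))
```

```text
scene jaw 1251 ((545.2803955078125, 124.467529296875), (103.90322875976562, 93.16441345214844), 18.294994354248047) [549.5 123.9 109.2]
scene beam 2425 [513. 101.] [0.9 0.3] 123.77564476894645 ((523.8810424804688, 106.07766723632812), (296.0747375488281, 90.73423767089844), 13.839519500732422)
30 16 [567.2  33.6  95.5] [574.6  35.8  98.1]
42 48 [566.5  41.7  93.5] [576.5  47.6  98.3]
54 57 [562.7  53.8  93.6] [572.4  59.8  97.8]
66 56 [553.3  66.1  93.2] [569.2  71.6  98. ]
78 113 [548.5  78.7  94.6] [566.   84.  105.6]
90 74 [556.7  88.3  97. ] [568.7  96.  104.8]
162 15 [525.7 163.5 102.6] [534.2 165.6 105.1]
head 261 [556.2   4.9  67.4] [593.3  27.4 107.7] [576.2  12.9  92.4]
top jaw 1025 ((544.1400756835938, 122.00638580322266), (103.8658447265625, 88.92276763916016), 19.45862579345703) [545.8 123.2 108.8]
top beam 131 [431.4  85.1] [-0.9 -0.3] 112.51047226690628 ((518.132080078125, 101.78083801269531), (288.2181091308594, 79.33119201660156), 14.22102165222168)
18 6 [564.3  23.   92.7] [569.6  24.   97.1]
30 41 [565.3  30.1  93.2] [576.9  36.   98. ]
42 41 [561.5  41.5  93.9] [571.8  47.8  99.6]
54 44 [558.1  53.9  93.1] [570.   59.9  98.3]
66 50 [544.4  66.3  91.9] [567.6  71.8  97.9]
78 75 [542.8  78.   94.3] [564.4  83.8 105.7]
90 36 [545.   87.4 100.4] [566.5  94.1 109.8]
114 4 [461.5 111.  102.4] [466.  111.6 105.1]
126 5 [498.5 123.6 102. ] [617.4 128.4 103.6]
150 19 [518.2 153.5  99.7] [533.2 155.9 105. ]
162 31 [525.6 159.8 100.7] [537.8 165.3 103.9]
head 86 [552.7   3.9  79. ] [589.   23.3 106.5] [569.9  12.3 100.1]
```

```bash
cat >> h.py <<'E'
from scipy.optimize import least_squares
def fitaxis(X,r,zc,x0,y0):
    "horizontal cylinder axis: x=p0+(y-y0)*tan(-p1); robust"
    def f(p):
        lat=(X[:,0]-p[0])*np.cos(p[1])+(X[:,1]-y0)*np.sin(p[1]); return np.hypot(lat,X[:,2]-p[2])-r
    return least_squares(f,[x0,0.25,zc],loss="soft_l1",f_scale=1)
E
python3 - <<'E'
from h import *
np.set_printoptions(precision=3,suppress=True)
img={n:cv2.imread(f"pics/{n}0.png") for n in P}; D={n:np.load(f"{n}0.npy") for n in P}
u=np.array([-np.sin(.245),np.cos(.245)]); w=np.array([u[1],-u[0]])
for n in P:
    h=cv2.cvtColor(img[n],cv2.COLOR_BGR2HSV)
    A=cloud(n,h[...,1]<70,D[n])
    B=A[(A[:,2]>80)&(A[:,2]<99)&(A[:,1]>24)&(A[:,1]<70)&(abs((A[:,:2]-[561,45])@w)<14)]
    r=fitaxis(B,11,85,561,45); print(n,len(B),r.x,r.cost)
    X=cloud(n,cv2.inRange(h,(55,100,20),(95,255,255))>0,D[n]); X=X[(X[:,2]>40)&(X[:,0]>300)&(X[:,0]<750)&(abs(X[:,1]-110)<170)]
    s=(X[:,:2]-[561,45])@w; t=(X[:,:2]-[561,45])@u
    print(np.percentile(s,[0,.5,2,98,99.5,100]))
    X=cloud(n,mask(img[n],"yellow")>0,D[n]); X=X[(abs(X[:,2]-109)<3)&(abs(X[:,1])<250)]
    s=(X[:,:2]-[561,45])@w; t=(X[:,:2]-[561,45])@u; print("jaw s",np.percentile(s,[1,50,99]),"t",np.percentile(t,[1,50,99]))
    m=cv2.inRange(h,(5,200,60),(17,255,255))>0; O=cloud(n,m,D[n]); O=O[(O[:,2]>60)&(O[:,2]<112)&(abs(O[:,0]-575)<40)&(abs(O[:,1]-15)<35)]
    t=(O[:,:2]-[561,45])@u; s=(O[:,:2]-[561,45])@w; print("head t",np.percentile(t,[1,10,30,50,99]),"s",np.percentile(s,[1,50,99]))
E
```

```text
scene 168 [563.791   0.317  85.021] 72.44550978381187
[-169.195 -166.842 -159.365  122.46   125.173  126.835]
jaw s [-46.209   9.362  56.07 ] t [ 41.811  78.724 124.604]
head t [-39.12  -38.305 -37.255 -36.331 -24.63 ] s [-12.036   7.377  24.362]
top 165 [562.836   0.311  84.62 ] 107.38892510164291
[-171.931 -171.579 -170.181  106.061  114.156  116.166]
jaw s [-47.485   4.943  53.874] t [ 42.328  78.962 122.826]
head t [-40.242 -39.039 -36.366 -33.782 -27.024] s [-15.707   0.04   20.57 ]
```

The pin axis (two fits that agree) passes through (563,45) with yaw about 0.315. The head face is near (575,8). I'll work out the approach behind the head, with the jaws shut and tool x along the pin.

```bash
cat >> h.py <<'E'
from scipy.spatial.transform import Rotation as Ro
def rel(pos,yaw):
    s=state(); R=Ro.from_euler("xyz",s["ee_rot"]); T=Ro.from_euler("xyz",[np.pi,0,yaw])
    print("t",s["time"],"shift m",np.round(R.inv().apply(np.array(pos)-s["position"])/1000,4),"turn",np.round((R.inv()*T).as_rotvec(),3))
A0=np.array([563.3,45]); U=np.array([-np.sin(.315),np.cos(.315)])
E
python3 -c "
from h import *
rel([*(A0-80*U),300],1.886)"
```

```text
t 0.1 shift m [-0.5765 -0.5297  0.0039] turn [-0.002  0.001  0.998]
```

jog_arm --deltas '[[[-0.576,-0.53,0.003],[0,0,0.998],0],[[-0.576,-0.53,0.003],[0,0,0.998],0],[[-0.576,-0.53,0.003],[0,0,0.998],0],[[-0.576,-0.53,0.003],[0,0,0.998],0],[[-0.576,-0.53,0.003],[0,0,0.998],0],[[-0.576,-0.53,0.003],[0,0,0.998],0],[[-0.576,-0.53,0.003],[0,0,0.998],0],[[-0.576,-0.53,0.003],[0,0,0.998],0],[[-0.576,-0.53,0.003],[0,0,0.998],0],[[-0.576,-0.53,0.003],[0,0,0.998],0],[[-0.576,-0.53,0.003],[0,0,0.998],0],[[-0.576,-0.53,0.003],[0,0,0.998],0],[[-0.576,-0.53,0.003],[0,0,0.998],0],[[-0.576,-0.53,0.003],[0,0,0.998],0],[[-0.576,-0.53,0.003],[0,0,0.998],0],[[-0.576,-0.53,0.003],[0,0,0.998],0],[[-0.576,-0.53,0.003],[0,0,0.998],0],[[-0.576,-0.53,0.003],[0,0,0.998],0],[[-0.576,-0.53,0.003],[0,0,0.998],0],[[-0.576,-0.53,0.003],[0,0,0.998],0]]'

```text
time: 2.1
position: [587.2, -29.0, 300.8]
ee_rot: [3.142, -0.001, 1.889]
force: [-0.1, -0.1, 0.3]
grip_width: 0.002
gripper_force: 0.0
```

```bash
python3 -c "
from h import *
s=state();print(s['position'],s['ee_rot'],s['grip_width'],s['joints'])
rel([*(A0-80*U),300],1.886);rel([*(A0-80*U),145],1.886);rel([*(A0+8*U),145],1.886)
p,d=camera('scene');cv2.imwrite('pics/s1.png',p)"
```

```text
[587.21678081 -28.97894854 300.82729944] [ 3.14156184e+00 -1.10460477e-03  1.88858964e+00] 0.0018543671369636778 [-0.55698455  0.21430001  0.65294635  1.63733308 -0.13431076  1.33554589
  0.43416143]
t 2.1 shift m [-0.0023  0.0002  0.0008] turn [ 0.    -0.001  0.003]
t 2.1 shift m [-0.0024  0.0002  0.1558] turn [ 0.    -0.001  0.003]
t 2.1 shift m [0.0856 0.0004 0.1559] turn [ 0.    -0.001  0.003]
```

View pics/s1.png

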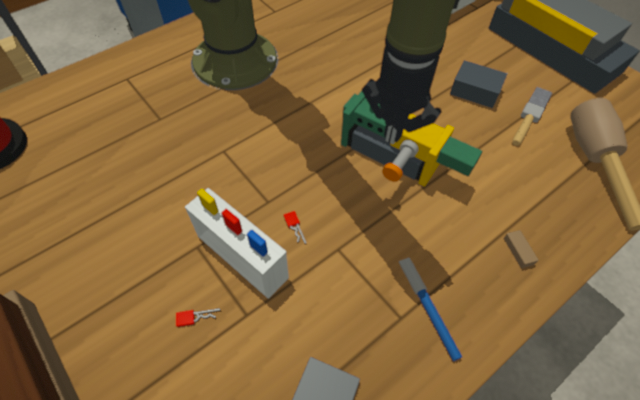

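The image shows the shut gripper hanging around (395,135), with the head still clear at (392,172). I'll check that the measured tip projects there and then go down.

```bash
python3 -c "
from h import *
print(proj('scene',[[587,-29,228],[575.2,8.4,85],[588,-31,72]]))"
```

```text
[[390.29471877 139.6980952 ]
 [389.10090071 175.28069493]
 [378.06003961 193.31285638]]
```

jog_arm --deltas '[[[-0.005,0,0.05],[0,0,0],0],[[-0.005,0,0.1],[0,0,0],0],[[-0.005,0,0.156],[0,0,0],0],[[-0.005,0,0.156],[0,0,0],0],[[-0.005,0,0.156],[0,0,0],0],[[0.01,0,0.156],[0,0,0],0],[[0.025,0,0.156],[0,0,0],0],[[0.035,0,0.156],[0,0,0],0]]'

```text
time: 2.95
position: [578.1, 3.9, 147.5]
ee_rot: [3.137, 0.002, 1.888]
force: [1.9, -5.8, 2.7]
grip_width: 0.002
gripper_force: 2.7
```

jog_arm --deltas '[[[0.01,0,0.002],[0,0,0],0],[[0.02,0,0.002],[0,0,0],0],[[0.03,0,0.002],[0,0,0],0],[[0.038,0,0.002],[0,0,0],0],[[0.045,0,0.002],[0,0,0],0],[[0.048,0,0.002],[0,0,0],0],[[0.048,0,0.002],[0,0,0],0]]'

```text
time: 3.65
position: [562.6, 48.7, 144.2]
ee_rot: [3.139, 0.0, 1.887]
force: [1.4, -2.1, 2.5]
grip_width: 0.003
gripper_force: 1.4
```

jog_arm --deltas '[[[0.004,0,0],[0,0,0],0],[[0.007,0,0],[0,0,0],0],[[0.009,0,0],[0,0,0],0],[[0.009,0,0],[0,0,0],0]]'

```text
time: 4.05
position: [560.0, 55.3, 143.5]
ee_rot: [3.14, 0.002, 1.885]
force: [3.9, -6.2, 3.7]
grip_width: 0.001
gripper_force: 3.4
```

jog_arm --deltas '[[[0.003,0,0],[0,0,0],0],[[0.005,0,0],[0,0,0],0],[[0.006,0,0],[0,0,0],0],[[0.006,0,0],[0,0,0],0]]'

```text
time: 4.45
position: [559.7, 55.7, 143.6]
ee_rot: [3.138, 0.01, 1.881]
force: [8.8, -15.9, 1.9]
grip_width: -0.001
gripper_force: 8.9
```

jog_arm --deltas '[[[0.003,0,0],[0,0,0],0],[[0.004,0,0],[0,0,0],0]]'

```text
time: 4.65
position: [559.5, 56.0, 143.7]
ee_rot: [3.137, 0.015, 1.879]
force: [10.7, -24.4, -2.1]
grip_width: -0.0
gripper_force: 13.3
```

jog_arm --deltas '[[[-0.02,0,0],[0,0,0],0],[[-0.05,0,0],[0,0,0],0],[[-0.05,0,-0.04],[0,0,0],0],[[-0.05,0,-0.09],[0,0,0],0],[[-0.05,0,-0.14],[0,0,0],0]]'

```text
time: 5.15
position: [569.8, 20.0, 282.9]
ee_rot: [-3.137, -0.003, 1.886]
force: [0.8, 0.6, 0.2]
grip_width: -0.002
gripper_force: 0.0
```

```bash
python3 -c "
from h import *
rel([501.5,-305.5,270],.18)
s=state();print(s['position'],s['joints'])"
```

```text
t 5.15 shift m [-0.2882 -0.166   0.0128] turn [-0.006  0.002  1.706]
[569.83944102  19.98883917 282.88117603] [-0.6460666   0.18390291  0.64019256  1.70152377 -0.11498542  1.29874758
  0.33323292]
```

The pin met its hard stop: about 26 N with no more travel. Next is to move above the clip.

jog_arm --deltas '[[[-0.288,-0.166,0.012],[0,0,1.706],1],[[-0.288,-0.166,0.012],[0,0,1.706],1],[[-0.288,-0.166,0.012],[0,0,1.706],1],[[-0.288,-0.166,0.012],[0,0,1.706],1],[[-0.288,-0.166,0.012],[0,0,1.706],1],[[-0.288,-0.166,0.012],[0,0,1.706],1],[[-0.288,-0.166,0.012],[0,0,1.706],1],[[-0.288,-0.166,0.012],[0,0,1.706],1],[[-0.288,-0.166,0.012],[0,0,1.706],1],[[-0.288,-0.166,0.012],[0,0,1.706],1],[[-0.288,-0.166,0.012],[0,0,1.706],1],[[-0.288,-0.166,0.012],[0,0,1.706],1],[[-0.288,-0.166,0.012],[0,0,1.706],1],[[-0.288,-0.166,0.012],[0,0,1.706],1],[[-0.288,-0.166,0.012],[0,0,1.706],1],[[-0.288,-0.166,0.012],[0,0,1.706],1]]'

```text
time: 6.75
position: [502.9, -306.3, 270.8]
ee_rot: [-3.141, -0.0, 0.181]
force: [-0.1, 0.0, 0.3]
grip_width: 0.999
gripper_force: 0.0
```

```bash
python3 -c "
from h import *
s=state();print(s['position'],s['ee_rot'],s['joints'])
rel([501.5,-305.5,190],.18)
for n in P:
    p,d=camera(n);cv2.imwrite(f'pics/{n}2.png',p);np.save(f'{n}2.npy',d)
    C=proj(n,[*(A0+139*U),85])[0].astype(int);print(n,C,proj(n,[501,-305,154]))
    a=cv2.resize(p[C[1]-35:C[1]+35,C[0]-45:C[0]+45],None,fx=6,fy=6,interpolation=2)
    cv2.imwrite(f'pics/{n}2c.png',a)
a=np.vstack([cv2.resize(cv2.imread('pics/scene2c.png'),(385,300)),cv2.resize(cv2.imread('pics/top2c.png'),(385,300))])
b=cv2.resize(cv2.imread('pics/scene2.png')[150:300,150:350],(400,300)); c=cv2.resize(cv2.imread('pics/top2.png')[140:260,310:470],(400,300))
cv2.imwrite('pics/m2.png',np.hstack([a,np.vstack([b,c])]))"
```

```text
[ 502.88418858 -306.30428846  270.76030166] [-3.14082376e+00 -9.20229004e-05  1.80642877e-01] [-0.37640233  0.34078557  1.07813275  1.68445354 -0.31080736  1.30424699
 -0.62893266]
t 6.75 shift m [-0.0012 -0.001   0.0808] turn [-0.001 -0.     0.001]
scene [428 120] [[229.38115493 215.24731267]]
top [183 225] [[385.22282783 210.10986779]]
```

View pics/m2.png

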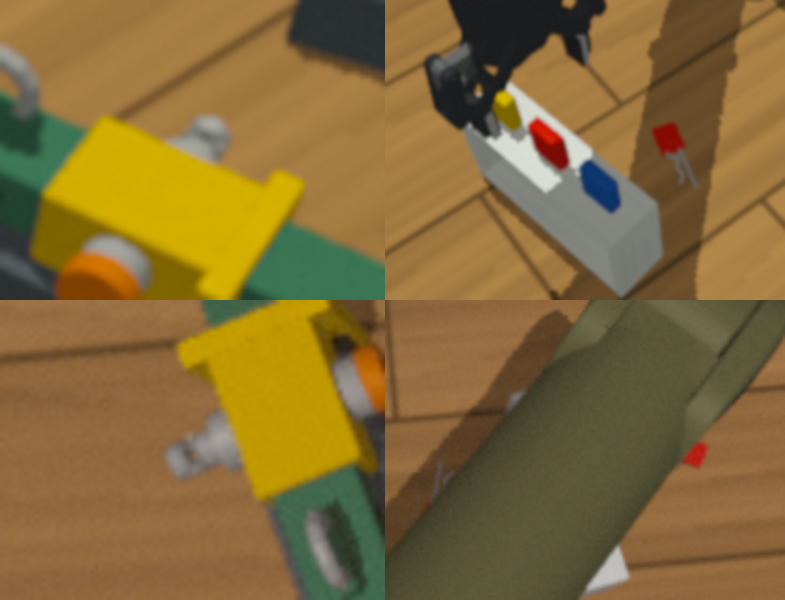

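The crops show the pin now standing out beyond the far boss. Its dark cross-hole is near top-view pixel (181,226). The open fingers straddle the red grip, whose top is at scene (229,214), and blue and yellow are clear of them. Next I descend and grip.

jog_arm --deltas '[[[-0.001,-0.001,0.04],[0,0,0],1],[[-0.001,-0.001,0.07],[0,0,0],1],[[-0.001,-0.001,0.078],[0,0,0],1],[[-0.001,-0.001,0.078],[0,0,0],1],[[-0.001,-0.001,0.078],[0,0,0],1]]' --newtons 30

```text
time: 7.35
position: [502.3, -306.5, 194.3]
ee_rot: [3.14, -0.001, 0.18]
force: [0.0, 0.5, -0.2]
grip_width: 1.001
gripper_force: 0.0
```

jog_arm --deltas '[[[0,0,0],[0,0,0],0],[[0,0,0],[0,0,0],0],[[0,0,0],[0,0,0],0],[[0,0,0],[0,0,0],0],[[0,0,0],[0,0,0],0],[[0,0,0],[0,0,0],0],[[0,0,0],[0,0,0],0],[[0,0,0],[0,0,0],0]]' --newtons 40

```text
time: 8.15
position: [501.9, -305.8, 193.2]
ee_rot: [-3.142, -0.0, 0.18]
force: [0.9, 1.0, 1.7]
grip_width: 0.162
gripper_force: 41.5
```

jog_arm --deltas '[[[0,0,-0.02],[0,0,0],0],[[0,0,-0.05],[0,0,0],0],[[0,0,-0.09],[0,0,0],0],[[0,0,-0.14],[0,0,0],0],[[0,0,-0.14],[0,0,0],0]]'

```text
time: 8.65
position: [503.4, -308.1, 339.1]
ee_rot: [3.136, -0.008, 0.179]
force: [0.4, -0.9, -1.0]
grip_width: 0.155
gripper_force: 41.4
```

```bash
python3 -c "
from h import *
print(A0+139.2*U); rel([*(A0+139.2*U),330],.315)
s=state();print(s['position'],s['grip_width'],s['gripper_force'])"
```

```text
[520.17354721 177.35085594]
t 8.65 shift m [ 0.1031 -0.4747  0.0071] turn [ 0.007 -0.008 -0.136]
[ 503.36257114 -308.09495077  339.0507168 ] 0.15510615501308708 41.39855146408081
```

jog_arm --deltas '[[[0.103,-0.475,0.005],[0,0,-0.136],0],[[0.103,-0.475,0.005],[0,0,-0.136],0],[[0.103,-0.475,0.005],[0,0,-0.136],0],[[0.103,-0.475,0.005],[0,0,-0.136],0],[[0.103,-0.475,0.005],[0,0,-0.136],0],[[0.103,-0.475,0.005],[0,0,-0.136],0],[[0.103,-0.475,0.005],[0,0,-0.136],0],[[0.103,-0.475,0.005],[0,0,-0.136],0],[[0.103,-0.475,0.005],[0,0,-0.136],0],[[0.103,-0.475,0.005],[0,0,-0.136],0],[[0.103,-0.475,0.005],[0,0,-0.136],0],[[0.103,-0.475,0.005],[0,0,-0.136],0],[[0.103,-0.475,0.005],[0,0,-0.136],0],[[0.103,-0.475,0.005],[0,0,-0.136],0],[[0.103,-0.475,0.005],[0,0,-0.136],0],[[0.103,-0.475,0.005],[0,0,-0.136],0],[[0.103,-0.475,0.005],[0,0,-0.136],0],[[0.103,-0.475,0.005],[0,0,-0.136],0]]'

```text
time: 10.45
position: [518.1, 179.8, 328.0]
ee_rot: [-3.141, -0.0, 0.316]
force: [0.5, 0.4, -0.8]
grip_width: 0.157
gripper_force: 41.3
```

```bash
python3 -c "
from h import *
s=state();print(s['position'],s['ee_rot'],s['joints'])
for n in P:
    p,d=camera(n);cv2.imwrite(f'pics/{n}3.png',p);np.save(f'{n}3.npy',d)
x=s['position'];L=[]
for n in P:
    C=proj(n,x-[0,0,110])[0].astype(int);print(n,C,C-[50,42])
    p=cv2.imread(f'pics/{n}3.png');L.append(cv2.resize(p[C[1]-42:C[1]+58,C[0]-50:C[0]+50],(400,400),interpolation=2))
cv2.imwrite('pics/m3.png',np.hstack(L))"
```

```text
[518.12203187 179.79141045 328.02101778] [-3.14139317e+00 -1.93804832e-04  3.15606933e-01] [-1.1015306   0.10281902  0.77812916  1.69459245 -0.0737326   1.37396839
 -1.56680791]
scene [443  70] [393  28]
top [163 216] [113 174]
```

View pics/m3.png

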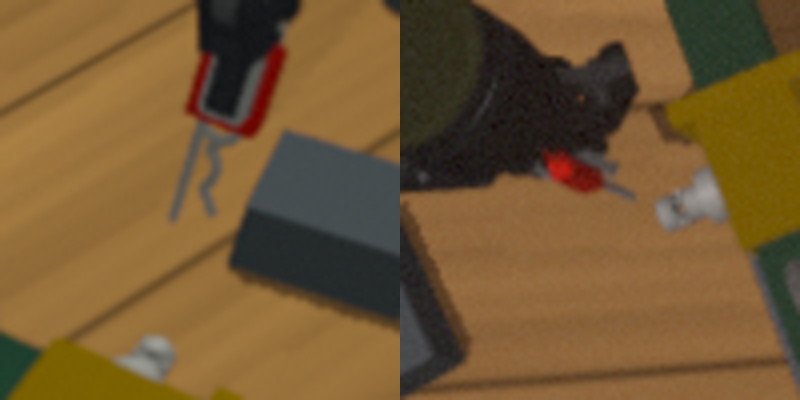

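The left crop (scene) shows the straight leg with its tip at (436,83), and the bent leg on its +x side. The right crop (top) shows the leg tip at (171,223) and the hole near (182.5,226.5). The straight leg is on world −x, so the grip centre belongs 9 mm to the +x side of the hole. I'll go there just above the pin and measure the leg against the pin.

```bash
python3 -c "
from h import *
W=np.array([U[1],-U[0]]); s=state()['position']
T,e=two([436.2,83],[171,223.2]); print('tip',T,e,'pred',s[:2]-9*W,s[2]-147.7)
Hh,e=two([431,114],[182.2,226.4]); print('hole',Hh,e)
rel([*(A0+139.2*U+9*W),260],.315)"
```

```text
tip [509.82225485 177.19290831 181.52659123] 3.4469233748138164 pred [509.55032192 177.13760393] 180.2671048480052
hole [517.05621245 179.36153586  99.30866155] 6.470142908905455
t 10.55 shift m [0.0102 0.0031 0.068 ] turn [-0.    -0.     0.001]
```

jog_arm --deltas '[[[0.01,0.003,0.03],[0,0,0],0],[[0.01,0.003,0.06],[0,0,0],0],[[0.01,0.003,0.068],[0,0,0],0],[[0.01,0.003,0.068],[0,0,0],0],[[0.01,0.003,0.068],[0,0,0],0]]'

```text
time: 11.05
position: [529.1, 180.4, 261.1]
ee_rot: [-3.141, -0.002, 0.316]
force: [-0.3, -0.9, -0.6]
grip_width: 0.158
gripper_force: 41.3
```

```bash
python3 -c "
from h import *
np.set_printoptions(precision=2,suppress=True)
W=np.array([U[1],-U[0]])
s=state();x=s['position'];print(x,s['ee_rot']);L=[]
for n in P:
    p,d=camera(n);cv2.imwrite(f'pics/{n}4.png',p);np.save(f'{n}4.npy',d)
    tip=np.r_[x[:2]-9*W,x[2]-147.7]; C=proj(n,tip)[0]
    o=np.round(C).astype(int)-[22,20]; print(n,'tip px',C,'crop origin',o,'hole pred',proj(n,[*(A0+139.2*U),96]))
    L.append(cv2.resize(p[o[1]:o[1]+44,o[0]:o[0]+40],(400,440),interpolation=2))
cv2.imwrite('pics/m4.png',np.hstack(L))
# pin fit from images without arm (set 2)
for n in P:
    img=cv2.imread(f'pics/{n}2.png');D=np.load(f'{n}2.npy');h=cv2.cvtColor(img,cv2.COLOR_BGR2HSV)
    A=cloud(n,h[...,1]<75,D); t=(A[:,:2]-A0)@U; l=(A[:,:2]-A0)@W
    B=A[(A[:,2]>86)&(A[:,2]<99)&(t>126)&(t<152)&(abs(l)<13)]
    if len(B)<5: print(n,len(B)); continue
    r=least_squares(lambda p:np.hypot((B[:,:2]-A0)@W-p[0],B[:,2]-85)-11,[0],loss='soft_l1'); print(n,len(B),'lat',r.x,r.cost,'t max',np.percentile((B[:,:2]-A0)@U,[90,97,100]))
    B=A[(A[:,2]>85)&(A[:,2]<105)&(t>105)&(t<128)&(abs(l)<20)&(abs(np.hypot(l,A[:,2]-85)-18)<5)]
    if len(B)>5:
        r=least_squares(lambda p:np.hypot((B[:,:2]-A0)@W-p[0],B[:,2]-85)-18,[0],loss='soft_l1'); print(n,len(B),'boss lat',r.x,r.cost,np.percentile((B[:,:2]-A0)@U,[90,97,100]))
"
```

```text
[529.08 180.41 261.14] [-3.14 -0.    0.32]
scene tip px [431.59 110.9 ] crop origin [410  91] hole pred [[429.52 116.74]]
top tip px [179.86 223.19] crop origin [158 203] hole pred [[182.29 224.53]]
scene 47 lat [1.51] 44.04879201078202 t max [150.4  151.17 151.42]
scene 26 boss lat [1.75] 19.267778301745174 [127.19 127.5  127.86]
top 76 lat [-1.1] 78.61474179607676 t max [149.89 151.72 151.97]
top 54 boss lat [-1.59] 31.69757569235991 [123.17 124.02 124.13]
```

View pics/m4.png

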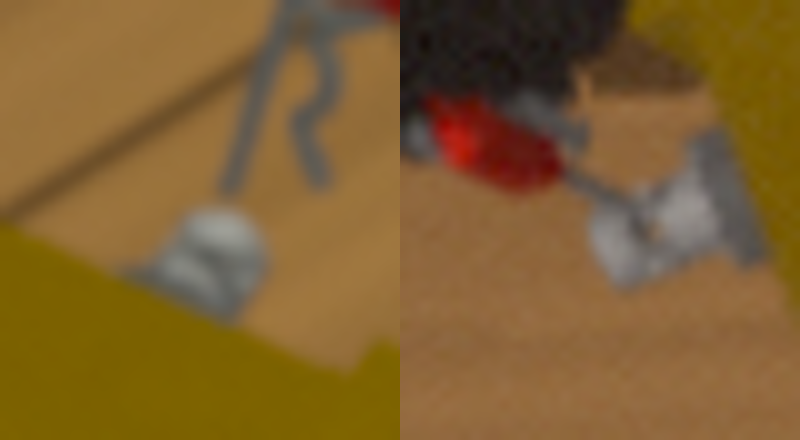

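```bash
cat > leg.py <<'E'
from h import *
W=np.array([U[1],-U[0]])
def des(p):
    h=cv2.cvtColor(p,cv2.COLOR_BGR2HSV); return h[...,1].astype(float)
def leglat(k,x):
    "mean sideways offset (mm along W and U) of leg vs. predicted axis, by view"
    for n in P:
        S=des(cv2.imread(f"pics/{n}{k}.png")); out=[]
        g=x[2]-61.2
        for z in np.arange(g-84,g-30,3.):
            X=np.r_[x[:2]-9*W,z]; c=proj(n,X)[0]; a=proj(n,X+[0,0,10])[0]-c; a/=np.linalg.norm(a); b=np.array([-a[1],a[0]]); b*=np.sign(b[0])
            s=np.arange(-6,6.01,.25); q=c+s[:,None]*b
            v=cv2.remap(S.astype(np.float32),q[None,:,0].astype(np.float32),q[None,:,1].astype(np.float32),cv2.INTER_LINEAR)[0]
            i=np.argmin(v+ 2*abs(s)); w=np.clip(np.percentile(v,80)-v,0,None)*(abs(s-s[i])<2)
            o=(w*s).sum()/w.sum(); J=[(proj(n,X+np.r_[D,0])[0]-c)@b for D in(W,U)]
            out.append((z-g,o,J[0],J[1],v[i]))
        print(n);print(np.round(out,2))
E
python3 -c "
from leg import *
np.set_printoptions(suppress=True)
leglat(4,np.array([529.08,180.41,261.14]))
leglat(3,np.array([518.12,179.79,328.02]))"
```

```text
scene
[[-84.     0.39   0.47   0.11 104.3 ]
 [-81.     0.21   0.47   0.11  72.5 ]
 [-78.     0.42   0.47   0.11  53.75]
 [-75.     0.36   0.48   0.11  56.44]
 [-72.     0.33   0.48   0.11  68.32]
 [-69.     0.43   0.48   0.11  52.88]
 [-66.     0.33   0.48   0.11  53.63]
 [-63.     5.31   0.48   0.11  43.95]
 [-60.     5.15   0.48   0.11  34.09]
 [-57.     5.07   0.48   0.11  38.08]
 [-54.     0.14   0.49   0.11  52.09]
 [-51.     0.29   0.49   0.11  41.23]
 [-48.     0.12   0.49   0.11  37.16]
 [-45.     0.28   0.49   0.11  42.92]
 [-42.     0.5    0.49   0.12  37.56]
 [-39.     0.63   0.49   0.12  45.06]
 [-36.     0.81   0.49   0.12  36.41]
 [-33.     4.45   0.5    0.12  19.23]]
top
[[-84.    -3.18   0.28  -0.32  14.22]
 [-81.    -2.48   0.28  -0.32  15.34]
 [-78.    -2.67   0.28  -0.33  21.21]
 [-75.    -0.68   0.28  -0.33  29.68]
 [-72.    -0.29   0.28  -0.33  40.54]
 [-69.    -0.19   0.28  -0.33  50.56]
 [-66.    -0.15   0.28  -0.33  58.15]
 [-63.     0.13   0.28  -0.33  62.39]
 [-60.     0.11   0.28  -0.33  56.87]
 [-57.     0.02   0.28  -0.33  57.48]
 [-54.    -0.05   0.28  -
[... 959 characters left out ...]
13  17.07]]
top
[[-84.    -0.01   0.3   -0.34  72.38]
 [-81.     0.24   0.3   -0.34  60.03]
 [-78.     0.14   0.3   -0.34  55.28]
 [-75.     0.04   0.31  -0.34  51.62]
 [-72.     0.04   0.31  -0.34  54.05]
 [-69.     0.13   0.31  -0.34  53.  ]
 [-66.     0.11   0.31  -0.35  50.67]
 [-63.     0.1    0.31  -0.35  46.78]
 [-60.     0.02   0.31  -0.35  50.21]
 [-57.     0.03   0.31  -0.35  57.05]
 [-54.     0.17   0.31  -0.35  62.69]
 [-51.     0.27   0.31  -0.35  60.46]
 [-48.     0.31   0.31  -0.35  76.78]
 [-45.     3.98   0.32  -0.35  55.96]
 [-42.     3.83   0.32  -0.35  35.44]
 [-39.     3.81   0.32  -0.36  33.41]
 [-36.     4.14   0.32  -0.36  36.09]
 [-33.     4.02   0.32  -0.36  37.71]]
```

```bash
cat > pin.py <<'E'
from leg import *
for n in P:
    S=des(cv2.imread(f"pics/{n}2.png")).astype(np.float32)
    for t in np.arange(122,156,2.):
        X=np.r_[A0+t*U,85]; c=proj(n,X)[0]; a=proj(n,X+np.r_[U*10,0])[0]-c; a/=np.linalg.norm(a); b=np.array([-a[1],a[0]]); J=(proj(n,X+np.r_[W,0])[0]-c)@b; b*=np.sign(J);J=abs(J)
        s=np.arange(-12,12.01,.1); q=(c+s[:,None]*b).astype(np.float32)
        v=cv2.remap(S,q[None,:,0],q[None,:,1],1)[0]; lo=v[abs(s)<3].mean(); e=[]
        for sg in(-1,1):
            vv=v[s*sg>=0][::sg]; ss=s[s*sg>=0][::sg]; hi=np.median(vv[-40:]); i=np.argmax(vv>(lo+hi)/2); e.append(ss[i])
        print(n,t,np.round([e[0]/J,e[1]/J,sum(e)/2/J,J,lo],2))
E
python3 pin.py
```

```text
scene 122.0 [-0.00e+00  2.20e-01  1.10e-01  4.60e-01  2.55e+02]
scene 124.0 [-0.00e+00  2.20e-01  1.10e-01  4.60e-01  2.55e+02]
scene 126.0 [-0.00e+00  2.20e-01  1.10e-01  4.60e-01  2.55e+02]
scene 128.0 [-0.00e+00  2.20e-01  1.10e-01  4.60e-01  2.55e+02]
scene 130.0 [-0.00e+00  2.20e-01  1.10e-01  4.60e-01  2.55e+02]
scene 132.0 [-0.0000e+00  2.2000e-01  1.1000e-01  4.5000e-01  2.5365e+02]
scene 134.0 [-0.0000e+00  4.4000e-01  2.2000e-01  4.5000e-01  2.3108e+02]
scene 136.0 [ -0.     5.06   2.53   0.45 162.77]
scene 138.0 [-16.75   7.27  -4.74   0.45  89.11]
scene 140.0 [-14.34  10.59  -1.88   0.45  42.47]
scene 142.0 [-12.59  11.92  -0.33   0.45  19.4 ]
scene 144.0 [-11.71  11.93   0.11   0.45  13.04]
scene 146.0 [-11.5   11.28  -0.11   0.45  12.72]
scene 148.0 [-11.07  11.07  -0.     0.45  13.58]
scene 150.0 [-11.08  10.86  -0.11   0.45  14.  ]
scene 152.0 [-10.87  11.09   0.11   0.45  13.76]
scene 154.0 [-11.1   11.1   -0.     0.45  13.68]
top 122.0 [-18.02  18.27   0.13   0.39  17.11]
top 124.0 [-17.51  18.02   0.25   0.39  16.62]
top 126.0 [-15.23  16.75   0.76   0.39  16.34]
top 128.0 [-12.69  14.21   0.76   0.39  17.22]
top 130.0 [-11.16  11.93   0.38   0.39  18.54]
top 132.0 [-11.16  11.16  -0.     0.39  18.39]
top 134.0 [-11.16  10.91  -0.13   0.39  18.52]
top 136.0 [-10.91  11.16   0.13   0.39  20.96]
top 138.0 [-10.91  11.92   0.51   0.39  26.95]
top 140.0 [-11.67  12.43   0.38   0.39  37.3 ]
top 142.0 [-11.92  12.18   0.13   0.39  44.28]
top 144.0 [-11.92  10.91  -0.51   0.39  35.8 ]
top 146.0 [-11.42  10.65  -0.38   0.39  26.62]
top 148.0 [-11.16  10.91  -0.13   0.39  21.34]
top 150.0 [-11.16  10.91  -0.13   0.39  19.21]
top 152.0 [-10.91  10.65  -0.13   0.39  19.8 ]
top 154.0 [-10.15  10.15  -0.     0.39  26.45]
```

Run:
```python
from leg import *
for n in P:
    print(n,"cam",ray(n,[[320,200]])[0])
    S=des(cv2.imread(f"pics/{n}2.png")).astype(np.float32)
    for z in (96,85):
        t=np.arange(126,165,1.); v=[]
        for l in(-2,-1,0,1,2):
            q=proj(n,np.c_[A0+t[:,None]*U+l*W,np.full(len(t),z)]).astype(np.float32); v.append(cv2.remap(S,q[None,:,0],q[None,:,1],1)[0])
        print(n,z,dict(zip(t.astype(int).tolist(),np.mean(v,0).astype(int).tolist())))
```

```text
scene cam [ 896.40432567 -441.44832226  797.15508672]
scene 96 {126: 127, 127: 89, 128: 60, 129: 39, 130: 25, 131: 17, 132: 13, 133: 12, 134: 12, 135: 12, 136: 12, 137: 13, 138: 14, 139: 14, 140: 14, 141: 14, 142: 14, 143: 14, 144: 14, 145: 14, 146: 14, 147: 13, 148: 13, 149: 12, 150: 13, 151: 14, 152: 17, 153: 24, 154: 34, 155: 48, 156: 65, 157: 87, 158: 109, 159: 127, 160: 140, 161: 148, 162: 153, 163: 155, 164: 155}
scene 85 {126: 255, 127: 255, 128: 255, 129: 255, 130: 255, 131: 255, 132: 255, 133: 252, 134: 237, 135: 203, 136: 159, 137: 116, 138: 82, 139: 56, 140: 36, 141: 23, 142: 16, 143: 12, 144: 11, 145: 11, 146: 11, 147: 12, 148: 13, 149: 14, 150: 14, 151: 14, 152: 13, 153: 13, 154: 14, 155: 14, 156: 14, 157: 14, 158: 14, 159: 13, 160: 13, 161: 13, 162: 14, 163: 18, 164: 25}
top cam [ 322.20517432 -144.62685443 1110.37608052]
top 96 {126: 16, 127: 16, 128: 16, 129: 16, 130: 15, 131: 15, 132: 16, 133: 18, 134: 20, 135: 22, 136: 27, 137: 35, 138: 42, 139: 44, 140: 45, 141: 40, 142: 33, 143: 28, 144: 25, 145: 22, 146: 19, 147: 18, 148: 17, 149: 17, 150: 17, 151: 21, 152: 29, 153: 45, 154: 76, 155: 110, 156: 132, 157: 140, 158: 145, 159: 147, 160: 148, 161: 149, 162: 148, 163: 147, 164: 146}
top 85 {126: 16, 127: 16, 128: 16, 129: 16, 130: 16, 131: 16, 132: 15, 133: 15, 134: 16, 135: 18, 136: 20, 137: 25, 138: 31, 139: 41, 140: 54, 141: 65, 142: 64, 143: 58, 144: 49, 145: 38, 146: 30, 147: 24, 148: 21, 149: 18, 150: 17, 151: 17, 152: 17, 153: 19, 154: 23, 155: 35, 156: 55, 157: 81, 158: 108, 159: 130, 160: 143, 161: 146, 162: 148, 163: 148, 164: 149}
```

The pin's lateral position is 0 in both views. The leg is about 1 mm to +x of it, and the hole is about 0.7 mm farther along. I'll correct for that and lower slowly into the mouth.

jog_arm --deltas '[[[-0.0011,-0.0007,0],[0,0,0],0],[[-0.0011,-0.0007,0],[0,0,0],0],[[-0.0011,-0.0007,0.008],[0,0,0],0],[[-0.0011,-0.0007,0.012],[0,0,0],0],[[-0.0011,-0.0007,0.015],[0,0,0],0],[[-0.0011,-0.0007,0.015],[0,0,0],0]]'

```text
time: 11.75
position: [526.9, 180.4, 244.1]
ee_rot: [3.141, 0.001, 0.316]
force: [-0.1, -0.6, -0.6]
grip_width: 0.159
gripper_force: 41.3
```

```bash
python3 -c "
from leg import *
np.set_printoptions(suppress=True)
s=state();x=s['position'];print(x,s['ee_rot'],s['force'],'lat,t',(x[:2]-9*W-A0)@W,(x[:2]-9*W-A0)@U)
for n in P:
    p,d=camera(n);cv2.imwrite(f'pics/{n}5.png',p)
leglat(5,x)" | grep -v "0.5[0-9] *0.1[0-9]  *[0-9.]*\]$" | head -16
```

```text
[526.91474563 180.39190767 244.14304456] [3.14124719 0.00127693 0.31571557] [-0.08994645 -0.56884154 -0.62258538] lat,t -1.6483250297739662 140.00288666176698
scene
[[-84.     0.76   0.46   0.11  13.81]
 [-81.     0.08   0.47   0.11  13.66]
 [-78.     0.34   0.47   0.11  13.22]
 [-75.     0.86   0.47   0.11  21.82]
 [-72.     0.67   0.47   0.11  40.72]
 [-69.     0.28   0.47   0.11  55.56]
 [-66.    -0.01   0.47   0.11  61.49]
 [-63.     5.2    0.47   0.11  41.72]
 [-60.     5.01   0.47   0.11  39.28]
 [-57.     4.98   0.48   0.11  50.29]
 [-54.     0.31   0.48   0.11  51.06]
 [-51.     0.2    0.48   0.11  47.42]
 [-48.     0.12   0.48   0.11  54.51]
 [-45.     0.29   0.48   0.11  53.44]
```

```bash
python3 -c "
from leg import *
np.set_printoptions(suppress=True,precision=2)
for i in range(5):
    camera('scene'); s=state();x=s['position'];print(x,s['force'],'lat,t',(x[:2]-9*W-A0)@W,(x[:2]-9*W-A0)@U)
"
```

```text
[527.38 180.47 244.97] [ 0.73  0.11 -0.89] lat,t -1.1785407746264205 139.9332647155667
[527.43 180.51 245.08] [-0.17 -0.42 -1.24] lat,t -1.1223615297396123 139.95974952092922
[527.42 180.56 245.13] [-0.24 -0.25 -1.14] lat,t -1.1202976201613581 140.00549796991788
[527.39 180.56 245.11] [ 0.3   0.24 -0.38] lat,t -1.1446302591298632 140.02013541063545
[527.38 180.57 245.1 ] [-0.57 -0.23 -1.46] lat,t -1.1528343891803094 140.02630861049704
```

jog_arm --deltas '[[[0.0006,0,0.002],[0,0,0],0],[[0.0006,0,0.005],[0,0,0],0],[[0.0006,0,0.007],[0,0,0],0],[[0.0006,0,0.009],[0,0,0],0],[[0.0006,0,0.011],[0,0,0],0],[[0.0006,0,0.011],[0,0,0],0],[[0.0006,0,0.011],[0,0,0],0]]'

```text
time: 12.8
position: [527.6, 181.1, 233.7]
ee_rot: [-3.141, 0.0, 0.316]
force: [-0.9, 2.4, -1.9]
grip_width: 0.162
gripper_force: 41.0
```

jog_arm --deltas '[[[0,-0.0007,0.003],[0,0,0],0],[[0,-0.0007,0.006],[0,0,0],0],[[0,-0.0007,0.009],[0,0,0],0],[[0,-0.0007,0.012],[0,0,0],0],[[0,-0.0007,0.012],[0,0,0],0]]'

```text
time: 13.3
position: [527.5, 181.3, 221.3]
ee_rot: [3.141, 0.0, 0.316]
force: [0.4, 1.2, -1.2]
grip_width: 0.157
gripper_force: 41.1
```

jog_arm --deltas '[[[0,-0.0003,0.003],[0,0,0],0],[[0,-0.0003,0.006],[0,0,0],0],[[0,-0.0003,0.009],[0,0,0],0],[[0,-0.0003,0.012],[0,0,0],0],[[0,-0.0003,0.014],[0,0,0],0],[[0,-0.0003,0.014],[0,0,0],0]]'

```text
time: 13.9
position: [529.0, 181.9, 209.1]
ee_rot: [-3.142, -0.004, 0.316]
force: [2.5, 2.2, 5.5]
grip_width: 0.156
gripper_force: 42.0
```

jog_arm --deltas '[[[0,0,0.003],[0,0,0],0],[[0,0,0.006],[0,0,0],0],[[0,0,0.009],[0,0,0],0],[[0,0,0.009],[0,0,0],0]]'

```text
time: 14.3
position: [528.0, 181.6, 198.1]
ee_rot: [3.141, -0.002, 0.316]
force: [5.9, 3.2, -6.5]
grip_width: 0.158
gripper_force: 40.3
```

jog_arm --deltas '[[[0,0,0.002],[0,0,0],0],[[0,0,0.004],[0,0,0],0],[[0,0,0.004],[0,0,0],0]]'

```text
time: 14.6
position: [528.3, 181.7, 195.3]
ee_rot: [3.141, -0.002, 0.316]
force: [3.3, 1.4, 2.7]
grip_width: 0.159
gripper_force: 41.8
```

```bash
python3 -c "
from h import *
s=state();print(s['position'],s['force']);L=[]
for n in P:
    p,d=camera(n);cv2.imwrite(f'pics/{n}6.png',p)
    o=np.round(proj(n,[525,180,100])[0]).astype(int)-[30,30]
    L.append(cv2.resize(p[o[1]:o[1]+60,o[0]:o[0]+60],(400,400),interpolation=2))
cv2.imwrite('pics/m6.png',np.hstack(L))"
```

```text
[528.28272009 181.70051832 195.33129086] [3.32998226 1.43669366 2.69822596]
```

View pics/m6.png

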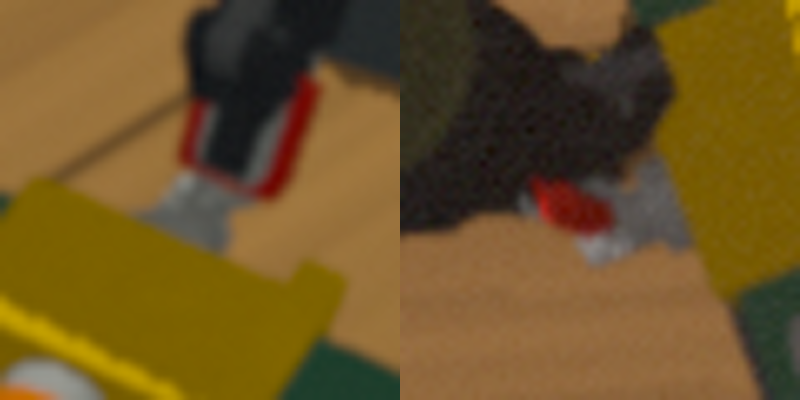

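The clip sits down on the pin, with the grip just above it at crop (245,140). The height matches the seated value. One light press to confirm, then I let go.

jog_arm --deltas '[[[-0.0005,0,0.001],[0,0,0],0],[[-0.0005,0,0.002],[0,0,0],0],[[-0.0005,0,0.002],[0,0,0],0]]'

```text
time: 15.0
position: [528.4, 181.6, 194.7]
ee_rot: [-3.141, -0.003, 0.316]
force: [3.2, 1.4, 10.7]
grip_width: 0.156
gripper_force: 43.1
```

jog_arm --deltas '[[[0,0,-0.001],[0,0,0],0.3],[[0,0,-0.001],[0,0,0],0.6],[[0,0,-0.001],[0,0,0],0.7],[[0,0,-0.001],[0,0,0],0.7],[[0,0,-0.001],[0,0,0],0.7],[[0,0,-0.001],[0,0,0],0.7]]'

```text
time: 15.6
position: [526.8, 181.5, 193.7]
ee_rot: [3.142, 0.001, 0.316]
force: [0.3, 0.2, 0.4]
grip_width: 0.701
gripper_force: 0.0
```

jog_arm --deltas '[[[0,0,-0.02],[0,0,0],0.7],[[0,0,-0.05],[0,0,0],0.7],[[0,0,-0.1],[0,0,0],0.7],[[0,0.05,-0.12],[0,0,0],0.7],[[0,0.1,-0.12],[0,0,0],0.7],[[0,0.15,-0.12],[0,0,0],0.7],[[0,0.2,-0.12],[0,0,0],0.7],[[0,0.25,-0.12],[0,0,0],0.7],[[0,0.25,-0.12],[0,0,0],0.7]]'

```text
time: 16.5
position: [604.5, -65.5, 314.4]
ee_rot: [3.136, 0.001, 0.304]
force: [0.2, -0.7, 0.7]
grip_width: 0.698
gripper_force: 0.0
```

```bash
python3 -c "
from h import *
L=[]
for n in P:
    p,d=camera(n);cv2.imwrite(f'pics/{n}7.png',p);np.save(f'{n}7.npy',d)
    o=np.round(proj(n,[525,180,100])[0]).astype(int)-[30,30]
    L.append(cv2.resize(p[o[1]:o[1]+60,o[0]:o[0]+60],(400,400),interpolation=2))
    m=mask(p,'red')>0; X=cloud(n,m,d); X=X[np.hypot(X[:,0]-528,X[:,1]-180)<40]; print(n,len(X),len(X) and (X.min(0),X.max(0)))
cv2.imwrite('pics/m7.png',np.hstack(L))"
```

```text
scene 265 (array([522.77006595, 174.18122332, 112.85395296]), array([555.66016953, 191.87915089, 159.08208043]))
top 0 0
```

View pics/m7.png

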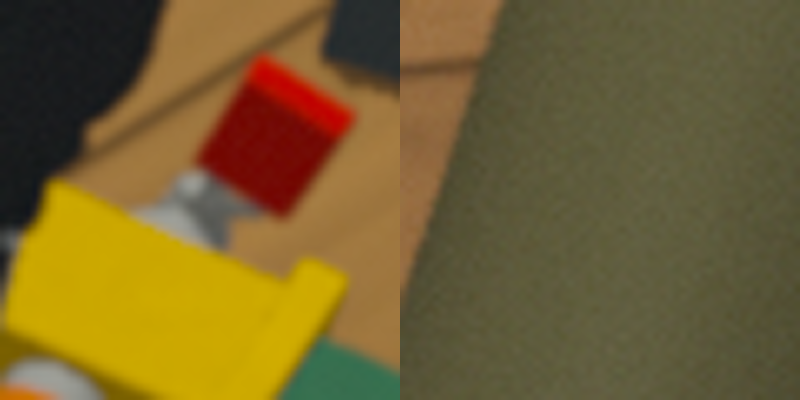

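The red grip stands on the pin but appears to lean towards +x in the scene crop (edge from (262,55) to (200,160)). The arm hides the top view, so I'll clear it and measure the lean.

jog_arm --deltas '[[[-0.1,0.1,0],[0,0,0],0.7],[[-0.1,0.2,0],[0,0,0],0.7],[[-0.1,0.2,0],[0,0,0],0.7],[[-0.1,0.2,0],[0,0,0],0.7],[[-0.1,0.2,0],[0,0,0],0.7],[[-0.1,0.2,0],[0,0,0],0.7]]'

```text
time: 17.2
position: [570.3, -280.5, 313.9]
ee_rot: [3.14, 0.001, 0.311]
force: [-0.0, 0.5, -0.1]
grip_width: 0.697
gripper_force: 0.0
```

```bash
cat > lean.py <<'E'
from leg import *
import sys
k=sys.argv[1]; L=[]
np.set_printoptions(precision=1,suppress=True)
for n in P:
    p,d=camera(n);cv2.imwrite(f'pics/{n}{k}.png',p);np.save(f'{n}{k}.npy',d)
    o=np.round(proj(n,[525,180,105])[0]).astype(int)-[24,24]
    L.append(cv2.resize(p[o[1]:o[1]+48,o[0]:o[0]+48],(400,400),interpolation=2))
    X=cloud(n,mask(p,'red')>0,d); X=X[np.hypot(X[:,0]-528,X[:,1]-180)<45]
    if len(X)<10: continue
    q=np.c_[(X[:,:2]-A0)@W,X[:,2],(X[:,:2]-A0)@U]
    r=cv2.minAreaRect(np.float32(q[:,:2])); print(n,len(X),'lat-z rect',r,q.min(0),q.max(0))
    print(' lat-t rect',cv2.minAreaRect(np.float32(q[:,[0,2]])))
cv2.imwrite(f'pics/m{k}.png',np.hstack(L))
E
python3 lean.py 8
```

```text
scene 265 lat-z rect ((18.840049743652344, 135.67649841308594), (43.87572479248047, 30.4680233001709), 79.95882415771484) [  1.6 113.2 132.8] [ 37.2 158.6 146.6]
 lat-t rect ((19.44559097290039, 139.84994506835938), (12.656765937805176, 35.425228118896484), 87.28104400634766)
top 101 lat-z rect ((16.543128967285156, 139.43740844726562), (34.38037109375, 35.122154235839844), 80.71747589111328) [ -2.9 124.1 132.9] [ 36.1 158.6 145.4]
 lat-t rect ((16.7441349029541, 139.1925048828125), (11.724150657653809, 39.03826141357422), 86.81163024902344)
```

View pics/m8.png

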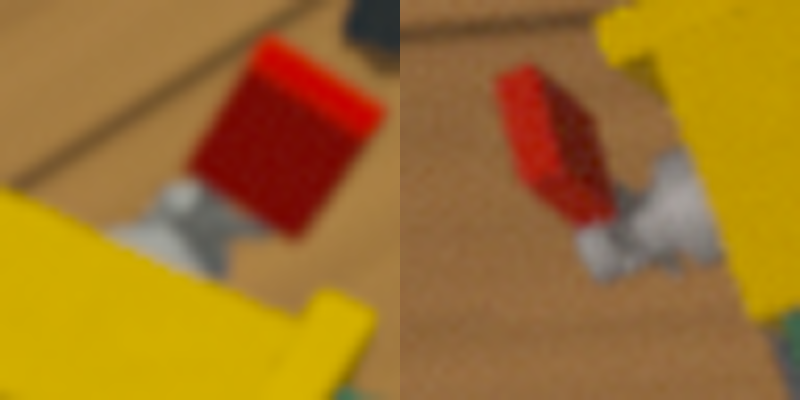

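Run:
```python
from leg import *
np.set_printoptions(precision=1,suppress=True)
o=np.round(proj('scene',[525,180,105])[0]).astype(int)-[24,24]
px=np.array([[250,68],[363,137],[297,240],[188,165]])/400*48-.45+o
c,d=ray('scene',px)
for t0 in(132.8,):
    s=(t0-(c[:2]-A0)@U)/(d[:,:2]@U); X=c+d*s[:,None]; q=np.c_[(X[:,:2]-A0)@W,X[:,2]]; print(q,q.mean(0))
    for a,b in((3,0),(2,1),(0,1),(3,2)): v=q[b]-q[a]; print(np.hypot(*v),np.degrees(np.arctan2(v[0],v[1])))
```

```text
[[  7.3 159.6]
 [ 38.3 153.7]
 [ 31.8 115. ]
 [  0.  123.2]] [ 19.4 137.9]
37.08513577381884 11.359069064367652
39.290296950870385 9.618644359837623
31.559989893951162 100.63921060304986
32.79971190771087 104.48838968668541
```

The clip leans about 10° and the seat looks 3–4 mm high, so it may not be fully down. I'll mend it by pressing on the high (−x) part of the grip's top with shut fingers, directly above the straight leg.

```bash
python3 -c "
from leg import *
rel([*(A0+139.7*U+2*W),275],.315)"
```

```text
t 17.3 shift m [ 0.0937 -0.4469  0.0394] turn [-0.002 -0.     0.002]
```

jog_arm --deltas '[[[0.094,-0.447,0.0],[0,0,0],0],[[0.094,-0.447,0.0],[0,0,0],0],[[0.094,-0.447,0.0],[0,0,0],0],[[0.094,-0.447,0.0],[0,0,0],0],[[0.094,-0.447,0.0],[0,0,0],0],[[0.094,-0.447,0.0],[0,0,0],0],[[0.094,-0.447,0.0],[0,0,0],0],[[0.094,-0.447,0.0],[0,0,0],0],[[0.094,-0.447,0.0],[0,0,0],0],[[0.094,-0.447,0.0],[0,0,0],0],[[0.094,-0.447,0.0],[0,0,0],0],[[0.094,-0.447,0.039],[0,0,0],0],[[0.094,-0.447,0.06],[0,0,0],0],[[0.094,-0.447,0.07],[0,0,0],0],[[0.094,-0.447,0.075],[0,0,0],0],[[0.094,-0.447,0.075],[0,0,0],0]]'

```text
time: 18.9
position: [522.4, 176.4, 239.2]
ee_rot: [-3.142, -0.0, 0.315]
force: [0.3, 0.6, -0.2]
grip_width: -0.004
gripper_force: 0.0
```

jog_arm --deltas '[[[0,-0.001,0.004],[0,0,0],0],[[0,-0.001,0.007],[0,0,0],0],[[0,-0.001,0.007],[0,0,0],0]]'

```text
time: 19.2
position: [522.0, 177.8, 232.0]
ee_rot: [-3.141, -0.0, 0.316]
force: [-0.1, 0.5, -0.3]
grip_width: 0.004
gripper_force: 0.0
```

jog_arm --deltas '[[[0,0,0.002],[0,0,0],0],[[0,0,0.003],[0,0,0],0],[[0,0,0.003],[0,0,0],0]]'

```text
time: 19.5
position: [522.4, 177.8, 229.4]
ee_rot: [-3.141, -0.001, 0.316]
force: [-0.2, 0.1, 1.8]
grip_width: 0.001
gripper_force: 1.2
```

jog_arm --deltas '[[[0,0,0.001],[0,0,0],0],[[0,0,0.002],[0,0,0],0],[[0,0,0.003],[0,0,0],0],[[0,0,0.003],[0,0,0],0]]'

```text
time: 19.9
position: [523.8, 178.2, 228.3]
ee_rot: [-3.141, -0.005, 0.316]
force: [-0.1, -0.7, 11.1]
grip_width: -0.0
gripper_force: 5.2
```

It stops hard at fingertip height 155–156 mm (11 N), so the neck is resting on the pin. I'll withdraw and check once more.

jog_arm --deltas '[[[0,0,-0.03],[0,0,0],0],[[0,0,-0.08],[0,0,0],0],[[0,0.05,-0.1],[0,0,0],0],[[0,0.1,-0.1],[0,0,0],0],[[0,0.15,-0.1],[0,0,0],0],[[0,0.2,-0.1],[0,0,0],0],[[-0.05,0.25,-0.1],[0,0,0],0],[[-0.1,0.3,-0.1],[0,0,0],0],[[-0.1,0.35,-0.1],[0,0,0],0],[[-0.1,0.4,-0.1],[0,0,0],0],[[-0.1,0.43,-0.1],[0,0,0],0],[[-0.1,0.43,-0.1],[0,0,0],0]]'

```text
time: 21.1
position: [559.0, -268.1, 325.5]
ee_rot: [3.138, 0.002, 0.309]
force: [0.0, -0.1, 0.1]
grip_width: 0.001
gripper_force: 0.0
```

```bash
python3 lean.py 9; python3 -c "
from leg import *
p=cv2.imread('pics/top9.png'); o=np.round(proj('top',[525,180,100])[0]).astype(int)
a=cv2.imread('pics/m9.png')
s=cv2.resize(cv2.imread('pics/scene9.png')[60:190,180:440],(800,180*2+40)) if 0 else None
import glob
# saved pose for legs below the pin: enlarge scene
q=cv2.imread('pics/scene9.png')[85:145,400:460]; cv2.imwrite('pics/z9.png',np.hstack([cv2.resize(q,(400,400),interpolation=2),a[:,400:]]))"
```

```text
scene 265 lat-z rect ((19.110227584838867, 135.0288543701172), (43.65952682495117, 30.423059463500977), 77.87474822998047) [  1.5 113.3 132.5] [ 38.5 159.3 147.4]
 lat-t rect ((20.19001579284668, 140.3410186767578), (14.56931209564209, 37.06173324584961), 86.1023941040039)
top 102 lat-z rect ((15.951835632324219, 136.37786865234375), (40.80931854248047, 33.93206787109375), 75.72962188720703) [ -1.9 119.7 133.1] [ 37.  158.2 145.2]
 lat-t rect ((17.600692749023438, 139.21072387695312), (12.032990455627441, 38.899105072021484), 89.5757827758789)
```

View pics/z9.png

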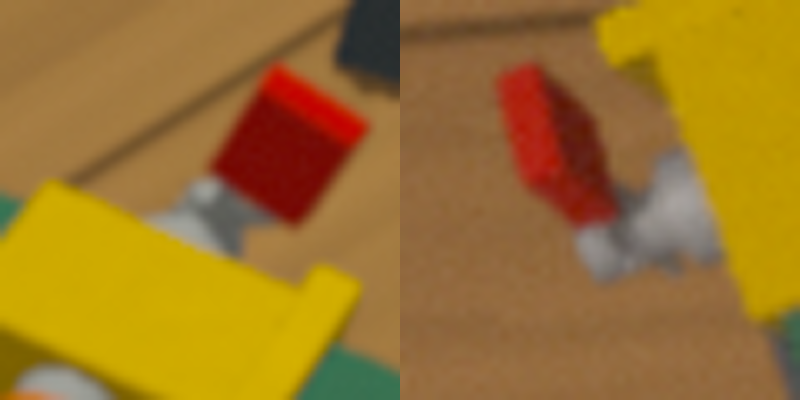

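The lean is the clip's own resting attitude, since it came back to it after the press. The seat is down: the press stopped hard at fingertip z about 155 mm, and on the way in the push peaked at about +5.5 N and then reversed to −6.5 N as the clip snapped over. Last, I'll check the spares and the pin head, then hand in.

Run:
```python
from leg import *
np.set_printoptions(precision=1,suppress=True)
from rig import close_job
p=cv2.imread('pics/scene9.png');d=np.load('scene9.npy'); ok=True
H["blue"]=[(100,125)]
for c,x in(("yellow",(442,-317)),("blue",(566,-295))):
    X=cloud('scene',mask(p,c)>0,d); X=X[np.hypot(X[:,0]-x[0],X[:,1]-x[1])<30]; print(c,len(X),X.max(0) if len(X) else 0)
h=cv2.cvtColor(p,cv2.COLOR_BGR2HSV); O=cloud('scene',cv2.inRange(h,(5,200,60),(17,255,255))>0,d); O=O[(O[:,2]>65)&(O[:,2]<110)&(np.hypot(O[:,0]-557,O[:,1]-63)<40)]
print("head t",np.percentile((O[:,:2]-A0)@U,[5,30]))
print(close_job())
```

```text
yellow 249 [ 459.9 -309.2  156.7]
blue 238 [ 581.  -287.6  156.9]
head t [21.3 22.4]
the job is handed in; nothing more can be done
None
```

The job is handed in: the pin is home, the R-clip is pushed on and released, and the blue and yellow pins still hang in the rack; the clip rests leaning about 10° towards +x, and I judged its bent leg closed from the push forces, not from a clear view of it.

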